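Shut and lock the findings chest

TASK

Lock up the small findings chest on the jeweller's bench: with your fingertips gently push both open drawers fully home, then push the upright tab of the locking slide on the chest's top all the way across to the chest's left (towards the fixed keeper block). Only push: do not pinch, lift or shove the chest, its drawers or the slide, and leave the jar standing on the chest and the tin, pliers and file around it where they are.

Things in the scene. Friction and masses are not known exactly. Their poses are not given: they have to be found in the camera images.
- chest: Loose wooden chest, 180 deep (x) x 300 wide (y) x 90 high mm, 2.3 to 3.2 kg in all; slides if pushed with more than about 15 to 25 N. Origin: centre of its underside. x axis from the drawer fronts to the back, y to its left (as seen by the robot, which faces the fronts), z up. Carcass front at x = -90 mm. Two drawers side by side in front; locking slide on top.
- left_drawer (a joint): Opening of the left (+y) drawer in m: 0 fully home, 0.09 fully out; starts partly open. Closes along the chest's +x; friction 1 to 3 N, stays where it is left.
- left_front (a point): Centre of the outer face of the left drawer's front, a plain pale wooden panel 131 wide x 68 high x 12 mm thick with a dark round finger mark. This point is 45 mm above the bench and 72.5 mm to the left of the chest's middle; panel from 11 to 79 mm above the bench. When home the face stands 6 mm proud of the carcass. The drawer behind is open-topped. Axes as the chest's.
- right_drawer (a joint): Opening of the right (-y) drawer in m, as the left one.
- right_front (a point): Centre of the outer face of the right drawer's front, same as the left one, 72.5 mm to the right of the chest's middle.
- lock (a joint): Travel of the locking slide in m: 0 open (to the chest's right), 0.06 fully locked (to the chest's left, +y). Friction about 1 to 2 N, stays where it is left.
- lock_tab (a point): Centre of the slide's upright steel tab: 30 mm along the chest's x, 12 mm along y, top 28 mm above the chest's top (90 mm above the bench). This point is 18 mm above the chest's top and 35 mm in front of its middle. It stands on a flat bar 120 x 18 mm, upper face 6 mm above the chest's top, with a guide block 7 mm high at the right, keeper block 10 mm high at the left. Axes as the chest's.
- jar: Small closed jar, 42 mm diameter, 46 mm high, standing loose on the back part of the chest's top. Origin: centre of its underside.
- tin: Round aluminium tin, 47 mm diameter, 32 mm high, standing on the bench in front of the chest, between the lines of the two drawers. Origin: centre of its underside.
- pliers: Pliers with red handles, 145 mm long, 20 mm high, lying beside the chest, on its left or right. Origin: below the pivot.
- file: File with dark wooden handle, 200 mm long, 26 mm high, lying beside the chest on the other side from the pliers. Origin: near its middle, on the bench.

How it is judged:
On the way, in this order (a step that is already met when the one before it is completed fails the run):
1. both drawers are fully home (within 4 mm) while the locking slide is still open (less than half way) (value of joint each of left_drawer, right_drawer below 0.004 m and value of joint lock below 0.03 m), for 0.2 s.
2. the locking slide is pushed fully across (within 4 mm) (value of joint lock above 0.056 m), for 0.2 s.
At the end, for the whole second after the job is handed in: Both drawers within 4 mm of fully home, the locking slide within 4 mm of its locked end, the chest flat on the bench and the jar upright on it, all at rest (value of joint each of left_drawer, right_drawer below 0.004 m and value of joint lock above 0.056 m and linear speed of each of chest, jar below 0.02 m/s and angle between chest's own z axis and vertical below 0.05 rad and angle between jar's own z axis and vertical below 0.15 rad and z of jar in the frame of chest above 0.08 m); the robot touches nothing.
It fails at once if the chest is shoved or carried more than 30 mm, lifted or tipped (distance of chest from where it was at the start of the episode above 0.03 m or height (world z) of chest above 0.012 m or angle between chest's own z axis and vertical above 0.12 rad).
It fails at once if a drawer is pulled further open (beyond 86 mm), or a drawer or the slide is slammed (over 0.5 m/s) (value of joint any of left_drawer, right_drawer above 0.086 m or velocity of joint any of left_drawer, right_drawer below -0.5 m/s or velocity of joint lock above 0.5 m/s).
It fails at once if the locking slide is pushed across (over 45 mm) while a drawer is more than 15 mm open (value of joint lock above 0.045 m and value of joint any of left_drawer, right_drawer above 0.015 m).
It fails at once if the fingers press or pinch the chest, its drawers or the slide with more than 45 N (contact force between the fingers and chest above 45 N).
It fails at once if the jar is tipped or moved more than 50 mm, or the tin, pliers or file is lifted or moved more than 30 mm (angle between jar's own z axis and vertical above 0.5 rad or distance of jar from where it was at the start of the episode above 0.05 m or distance of any of tin, pliers, file from where it was at the start of the episode above 0.03 m).
It also fails if it takes over 54 s, if anything falls off the work surface, if the arm or the gripper's body presses on something with over 40 N, if the wrist force passes 120 N, or if a joint passes its speed limit or range.

ROBOT

A 6-joint arm with a two-finger parallel gripper is mounted at the origin on the work surface. World frame = base frame: x ahead of the robot, y to its left, z up, the work surface at z = 0. Lengths are in m, angles in rad, forces in N, time in s.
With the tool pointing down it reaches from about 0.3 to 0.775 m from the base axis. Payload 14.6 kg.
Tool frame: the origin (TCP) lies at the very end of the fingers, on their centre line; the grasp point (between the pads) lies 19 mm behind it; x points along the fingers, y is the direction in which the jaws open and shut, and the axes are right-handed (so a half turn about x gives the same grasp; the last joint's range is limited). The gripper opens to 94 mm and grips with 3 to 60 N. Pads are 16 mm wide; open, the fingers measure 119 mm over their backs; the gripper's body (75 mm by 177 mm) begins 78 mm behind the grasp point.
Start: joints at [1.245, 0.3, 1.521, -0, 1.321, -0.067], TCP at [0.141, 0.532, 0.205] pointing down, gripper open.
Joint ranges: [-3.03, 3.03], [-0.79, 2.21], [0.23, 2.52], [-1.04, 4.18], [0, 3.07], [-2.55, 2.55]. Speed limits (rad/s): [2.22, 2.22, 2.57, 3.14, 3.14, 3.14].

INTERFACE

Orientations are given as [roll, pitch, yaw] about the fixed x, y, z axes, in that order (R = Rz(yaw) Ry(pitch) Rx(roll)).
In Python, from station import ctrl, viewer, hand_in gives the robot as it stands. The module is installed in compiled form; this text tells all that it offers.
- The arm moves only by the tool play_rows, never from a script. Its argument "deltas" is a list that holds one entry, the list of rows, each a list of 7 numbers: the shift along the tool's x, y, z in mm, then the turn, a rotation vector about the tool's x, y, z in rad, then the finger opening in mm, from 0 to 94. In form: [[[dx, dy, dz, ax, ay, az, gripper], ...]]. A call has 1 to 10 rows; each row shifts and turns the commanded pose from where the row before left it, along the tool's axes as they then stand; what a row does not reach is not made up. A row lasts 1/10 s, in which the tool goes at most 50 mm and 8.59 degrees, less where a joint would pass 70% of its speed; a pose out of reach is approached as far as the arm can. A call with a gripper value outside its range is refused whole. The fingers move at their own pace and stop on an object; "grip_force" is the grip in N (left out, the last holds). Time passes only in rows, so rows that do not move let the fingers close. It gives the time, the measured TCP pose, the force and the opening at its end, in the units of the state.
- ctrl.get_obs(): the state, without advancing time (a new reading comes with each control period).
- viewer.camera(name): name is "scene" or "top" or "wrist"; returns a dict with "img" (384x512x3 uint8, red, green, blue), "fx", "fy", "cx", "cy" (pixels), "rvec" (rotation vector, rad) and "tvec" (3), from world to camera coordinates, as OpenCV has them. Camera axes: x right, y down, z forward; pixel columns grow to the right and rows downward; lengths in m; the calibration is good to about 2 mm. A picture is of the moment at which its call begins. There is no depth.
- hand_in(): hands the job in, once; it reports no verdict.
The state is a dict: "time_s": time; "qpos": joint angles; "joint_vel": joint speeds; "tau": joint torques, N m; "ee_pos": TCP position; "eef_rot": TCP orientation; "force": force on the tool from outside, world axes, zero at the start; "moment": the same for the moment, N m; "grip_width": finger opening in m.
Only numpy, scipy, OpenCV 4.12 (cv2) and the standard library are available. Lean on these libraries where they do the work, as an engineer would, in place of code of your own. Each camera call takes 0.05 s, during which the arm holds its last target.

## Working session

There is one attempt and no reset: what is moved stays moved. The work goes in short steps, Python scripts to look and compute and a tool call to move; the robot and the scene stay as the last step left them, time stands still between calls to the robot, and variables do not carry over. Pictures are saved under pics/ and viewed, and the job is handed in when it is done.

Besides the shell and the picture viewer there is one more tool, called after ">>>" as a command line: name --argument value ..., lists and objects as JSON in quotes. play_rows: Moves the arm, as the interface text tells. Its arguments: {"type":"object","properties":{"deltas":{"type":"array","items":{"type":"array","items":{"type":"array","items":{"type":"number"}}}},"grip_force":{"type":"number"}},"required":["deltas"]}

```bash
mkdir -p pics; cat > h.py <<'E'
import numpy as np, cv2, pickle
from scipy.spatial.transform import Rotation as Rot
def load(n): return pickle.load(open(n,'rb'))
def ray(c,u,v):
    R=cv2.Rodrigues(np.array(c['rvec'],float))[0]; t=np.array(c['tvec'],float).ravel()
    d=R.T@np.array([(u-c['cx'])/c['fx'],(v-c['cy'])/c['fy'],1]); return -R.T@t,d
def onz(c,u,v,z):
    o,d=ray(c,u,v); return o+d*(z-o[2])/d[2]
def proj(c,P):
    R=cv2.Rodrigues(np.array(c['rvec'],float))[0]; t=np.array(c['tvec'],float).ravel()
    p=(R@np.atleast_2d(P).T).T+t; return np.c_[p[:,0]/p[:,2]*c['fx']+c['cx'],p[:,1]/p[:,2]*c['fy']+c['cy']]
def snap(tag,names=('scene','top')):
    from station import viewer
    for n in names:
        c=viewer.camera(n); pickle.dump(c,open(f'pics/{tag}_{n}.pkl','wb'))
        cv2.imwrite(f'pics/{tag}_{n}.png',cv2.resize(c['img'][...,::-1],(768,576),interpolation=cv2.INTER_CUBIC))
E
python3 - <<'E'
from h import *
from station import ctrl
snap('a',('scene','top','wrist'));print(ctrl.get_obs())
for n in('scene','top'):
    c=load(f'pics/a_{n}.pkl');print(n,c['fx'],ray(c,256,192))
E
```

```text
{'time_s': 0.15, 'qpos': array([ 1.24539389e+00,  3.00335270e-01,  1.52144115e+00,  2.61620713e-05,
        1.32069513e+00, -6.66051226e-02]), 'joint_vel': array([-0.00011979,  0.00024649, -0.00026253, -0.00026686, -0.00172492,
       -0.0015039 ]), 'tau': array([ 1.22042267e-03, -5.31965661e+01, -3.52811623e+01,  7.07599707e-02,
        2.37266603e-02, -1.39647662e-05]), 'ee_pos': array([0.14068967, 0.53149418, 0.20502003]), 'eef_rot': array([-1.66622757,  1.56991706, -1.92503137]), 'force': array([-0.41618417, -0.1244462 ,  0.39116742]), 'moment': array([-0.00747194, -0.01986382,  0.00326652]), 'grip_width': 0.09393879405920923}
scene 453.7000892334621 (array([ 1.14043301, -0.45646596,  0.66135514]), array([-0.58382735,  0.53944379, -0.60710256]))
top 396.30251439807256 (array([0.36588636, 0.0400937 , 1.15966764]), array([ 0.19972432,  0.02247757, -0.97962645]))
```

View pics/a_scene.png

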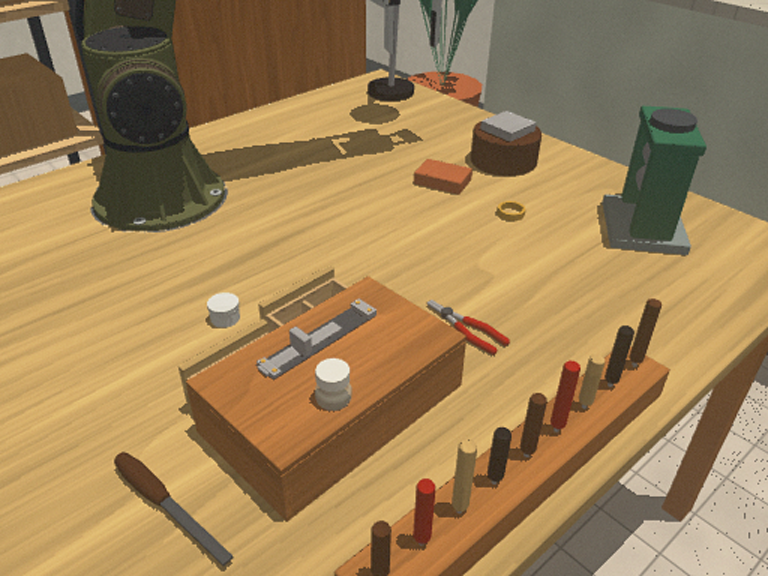

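View pics/a_top.png

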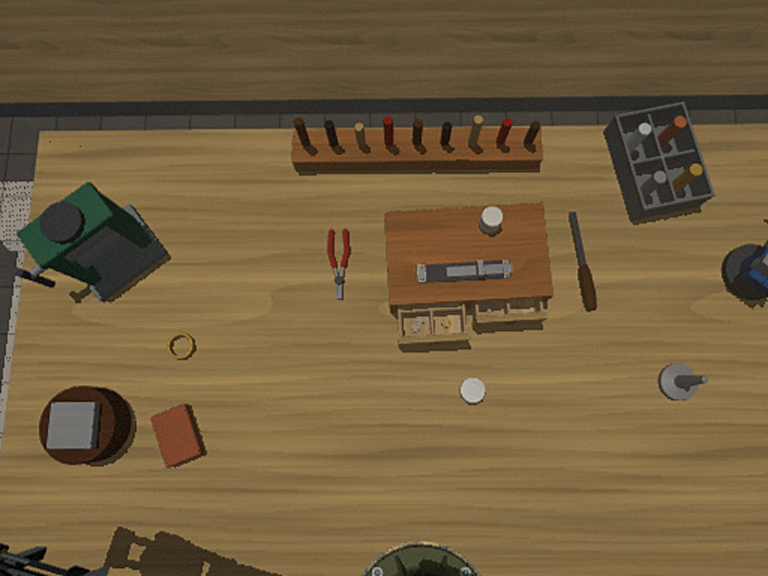

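The top view shows the chest (corners about (386,212), (543,203), (551,298), (390,305)). The left drawer is further out, with its front at row ~345. The right front is at row ~322, the tin at (473,390), the tab at (481,268) and the jar at (491,219). Next I zoom in for precise pixels.

```bash
python3 - <<'E'
from h import *
c=load('pics/a_top.pkl'); im=c['img'][125:280,240:410][...,::-1]
cv2.imwrite('pics/b.png',cv2.resize(im,None,fx=4.5,fy=3.8 if 0 else 3.8,interpolation=cv2.INTER_CUBIC))
cv2.imwrite('pics/b.png',cv2.resize(im,(646,589),interpolation=cv2.INTER_CUBIC)) # x3.8
c=load('pics/a_scene.pkl'); im=c['img'][170:350,110:320][...,::-1]
cv2.imwrite('pics/b2.png',cv2.resize(im,(693,594),interpolation=cv2.INTER_CUBIC)) # x3.3
E
```

```text
(no output)
```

View pics/b.png

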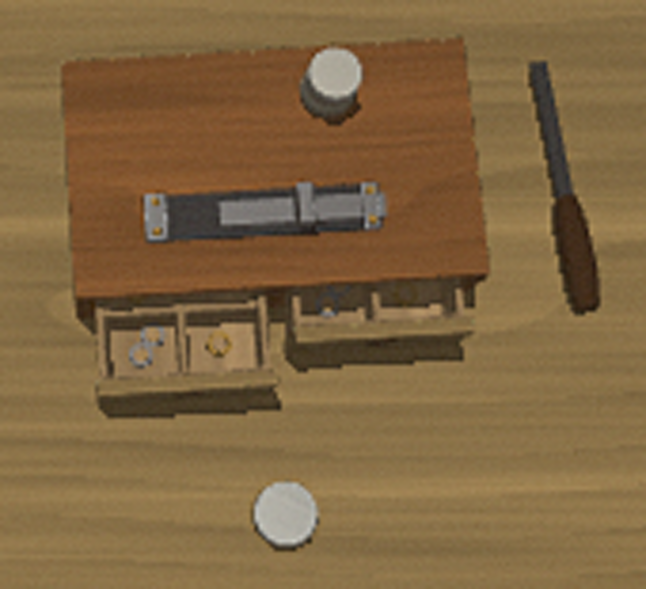

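View pics/b2.png

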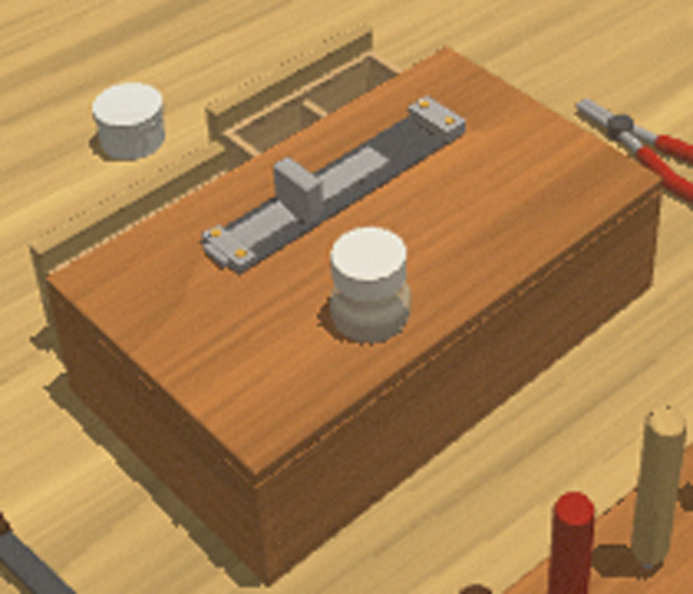

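View pics/a_wrist.png

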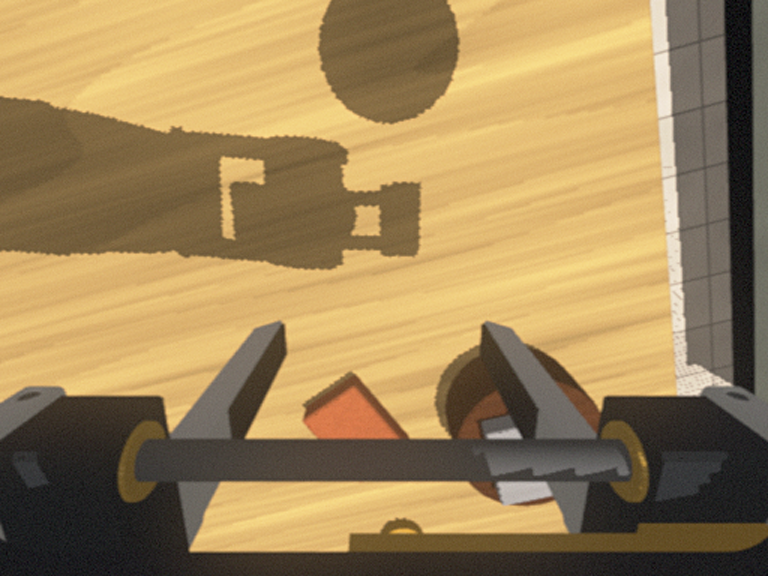

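```bash
python3 - <<'E'
from h import *
c=load('pics/a_top.pkl'); s=load('pics/a_scene.pkl')
T=lambda x,y,z:onz(c,240+(x+.5)/3.8-.5,125+(y+.5)/3.8-.5,z)
S=lambda x,y,z:onz(s,110+(x+.5)/3.3-.5,170+(y+.5)/3.3-.5,z)
K=[T(62,62,.09),T(464,38,.09),T(488,275,.09),T(76,297,.09)]
print('top',np.round(K,4)); 
print('scene',np.round([S(660,187,.09),S(255,476,.09),S(50,275,.09),S(447,47,.09)],4))
ctr=np.mean(K,0); ax=(K[0]+K[1]-K[2]-K[3]);yaw=np.arctan2(ax[1],ax[0]); ay=K[0]+K[3]-K[1]-K[2]
print('ctr',ctr,'yaw',yaw,np.arctan2(-ay[0],ay[1]))
yaw=np.arctan2(-ay[0],ay[1]); R=np.array([[np.cos(yaw),-np.sin(yaw)],[np.sin(yaw),np.cos(yaw)]])
def loc(P): return (P[:2]-ctr[:2])@R
for n,P in dict(Lf1=T(98,390,.079),Lf2=T(278,377,.079),Rf1=T(288,340,.079),Rf2=T(473,327,.079),tabtopL=T(298,183,.118),tabtopR=T(313,183,.118),tabfl=T(297,225,.118),
  tabS=S(288,158,.118),tin=T(286,514,.032),tinS=S(128,103,.032),jar=T(335,72,.136),jarS=S(368,252,.136),sLf1=S(371,30,.079),sLf2=S(207,108,.079),sRf2=S(32,247,.079)).items(): print(n,np.round(P,4),np.round(loc(P),4))
E
```

```text
top [[ 0.7313  0.0643  0.09  ]
 [ 0.747  -0.2345  0.09  ]
 [ 0.5676 -0.2419  0.09  ]
 [ 0.5537  0.0548  0.09  ]]
scene [[ 0.7368  0.0558  0.09  ]
 [ 0.7496 -0.2354  0.09  ]
 [ 0.57   -0.2419  0.09  ]
 [ 0.5547  0.0528  0.09  ]]
ctr [ 0.64990793 -0.08930652  0.09      ] yaw 0.04739045765258335 0.04962918303757129
Lf1 [0.4876 0.0394 0.079 ] [-0.1557  0.1366]
Lf2 [ 0.4962 -0.0901  0.079 ] [-0.1536  0.0068]
Rf1 [ 0.523  -0.0981  0.079 ] [-0.1272 -0.0025]
Rf2 [ 0.5316 -0.2317  0.079 ] [-0.1253 -0.1364]
tabtopL [ 0.6299 -0.1039  0.118 ] [-0.0207 -0.0135]
tabtopR [ 0.6298 -0.1145  0.118 ] [-0.0213 -0.0242]
tabfl [ 0.5993 -0.1021  0.118 ] [-0.0511 -0.0103]
tabS [ 0.6037 -0.1072  0.118 ] [-0.047  -0.0156]
tin [ 0.4004 -0.0985  0.032 ] [-0.2497  0.0032]
tinS [ 0.4016 -0.0994  0.032 ] [-0.2485  0.0022]
jar [ 0.7062 -0.1303  0.136 ] [ 0.0542 -0.0437]
jarS [ 0.7062 -0.1315  0.136 ] [ 0.0541 -0.0449]
sLf1 [0.4957 0.0371 0.079 ] [-0.1477  0.1339]
sLf2 [ 0.4934 -0.0918  0.079 ] [-0.1564  0.0053]
sRf2 [ 0.5329 -0.2344  0.079 ] [-0.124  -0.1391]
```

```bash
cat >> h.py <<'E'
C=np.array([.651,-.090]); YAW=.048
def W(x,y,z): # chest local -> world
    c,s=np.cos(YAW),np.sin(YAW); return np.array([C[0]+c*x-s*y,C[1]+s*x+c*y,z])
def Lc(P):
    c,s=np.cos(YAW),np.sin(YAW); d=np.array(P[:2])-C; return np.array([c*d[0]+s*d[1],-s*d[0]+c*d[1],P[2]])
def cur():
    from station import ctrl
    o=ctrl.get_obs(); return o,Rot.from_euler('xyz',o['eef_rot']).as_matrix()
def go(target): # remaining shift in tool axes, mm
    o,R=cur(); print('t',round(o['time_s'],2),'loc',np.round(Lc(o['ee_pos']),4),'F',np.round(o['force'],1),'shift mm',np.round(R.T@(np.array(target)-o['ee_pos'])*1000,1))
E
python3 - <<'E'
from h import *
o,R=cur();print(np.round(R,3))
# desired: tool x down, tool y along +-chest x or y
c,s=np.cos(YAW),np.sin(YAW);ex=np.array([c,s,0]);ey=np.array([-s,c,0]);d=np.array([0,0,-1.])
for n,y in(('+x',ex),('-x',-ex),('+y',ey),('-y',-ey)):
    Rd=np.c_[d,y,np.cross(d,y)]; print(n,np.round(Rot.from_matrix(R.T@Rd).as_rotvec(),3), 'shift in new frame', np.round(Rd.T@(W(-.205,.0725,.16)-o['ee_pos'])*1e3,1))
E
```

```text
[[-0.     0.256  0.967]
 [-0.001  0.967 -0.256]
 [-1.    -0.001 -0.   ]]
+x [1.264e+00 0.000e+00 1.000e-03] shift in new frame [ 45.  274.9 572.8]
-x [-1.878e+00 -1.000e-03  1.000e-03] shift in new frame [  45.  -274.9 -572.8]
+y [-0.307 -0.     0.001] shift in new frame [  45.  -572.8  274.9]
-y [2.835e+00 1.000e-03 0.000e+00] shift in new frame [  45.   572.8 -274.9]
```

>>> play_rows --deltas '[[[0,0,0,-0.102,0,0,0],[0,0,0,-0.102,0,0,0],[0,0,0,-0.103,0,0,0],[0,-38,18,0,0,0,0],[0,-38,18,0,0,0,0],[0,-38,18,0,0,0,0],[0,-38,18,0,0,0,0],[0,-38,18,0,0,0,0],[0,-38,18,0,0,0,0],[0,-38,18,0,0,0,0]]]' --grip_force 20

```text
time_s: 1.15
ee_pos: [0.2798, 0.2705, 0.2054]
eef_rot: [0.294, 1.571, 0.343]
force: [1.5, 0.5, -0.2]
grip_width: 0.017
```

>>> play_rows --deltas '[[[0,-38,18,0,0,0,0],[0,-38,18,0,0,0,0],[0,-38,18,0,0,0,0],[0,-38,18,0,0,0,0],[0,-38,18,0,0,0,0],[0,-38,18,0,0,0,0],[0,-38,18,0,0,0,0],[0,-38,18,0,0,0,0],[0,0,0,0,0,0,0],[0,0,0,0,0,0,0]]]'

```text
time_s: 2.15
ee_pos: [0.4377, -0.025, 0.205]
eef_rot: [2.821, 1.57, 2.867]
force: [-0.8, 0.5, 0.1]
grip_width: 0.0003
```

```bash
python3 - <<'E'
from h import *
go(W(-.205,.0725,.045));o,R=cur();print(np.round(R,3),o['grip_width'],o['qpos'].round(2));snap('c',('top','scene'))
E
```

```text
t 2.15 loc [-0.2099  0.0752  0.205 ] F [-0.8  0.5  0.1] shift mm [160.   -2.7   5.1]
[[-0.001 -0.046  0.999]
 [ 0.     0.999  0.046]
 [-1.     0.    -0.001]] 0.00033455735618031644 [-0.14  0.05  1.82  0.    1.28 -1.76]
```

View pics/c_top.png

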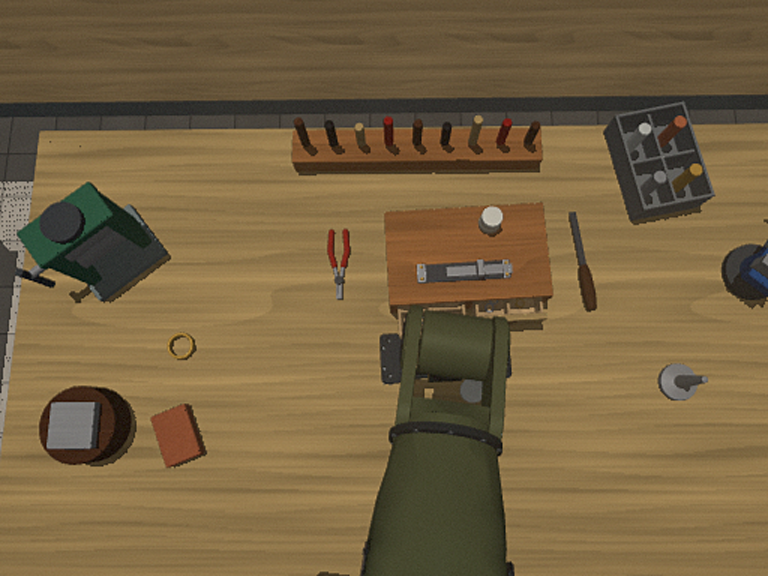

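The arm covers the drawers from above, and it is where I planned. I descend, then push the left drawer.

>>> play_rows --deltas '[[[32,0,0,0,0,0,0],[32,0,0,0,0,0,0],[32,0,0,0,0,0,0],[32,0,0,0,0,0,0],[32,-2,0,0,0,0,0],[0,0,8,0,0,0,0],[0,0,8,0,0,0,0],[0,0,8,0,0,0,0],[0,0,6,0,0,0,0],[0,0,5,0,0,0,0]]]'

```text
time_s: 3.25
ee_pos: [0.4741, -0.0249, 0.0464]
eef_rot: [-0.179, 1.569, -0.131]
force: [-0.1, 0.3, 0.2]
grip_width: 0.0006
```

>>> play_rows --deltas '[[[0,0,5,0,0,0,0],[0,0,5,0,0,0,0],[0,0,5,0,0,0,0],[0,0,5,0,0,0,0],[0,0,5,0,0,0,0],[0,0,5,0,0,0,0],[0,0,5,0,0,0,0],[0,0,5,0,0,0,0],[0,0,5,0,0,0,0],[0,0,0,0,0,0,0]]]'

```text
time_s: 4.25
ee_pos: [0.5186, -0.0228, 0.0454]
eef_rot: [-0.256, 1.57, -0.207]
force: [0.5, 0.2, -0.9]
grip_width: 0.0
```

```bash
python3 - <<'E'
from h import *
snap('d',('top','scene'));go(W(-.104,.0725,.045))
E
```

```text
t 4.35 loc [-0.1296  0.0734  0.0454] F [-0.5  0.  -1.2] shift mm [ 0.4 -0.9 25.6]
```

View pics/d_scene.png

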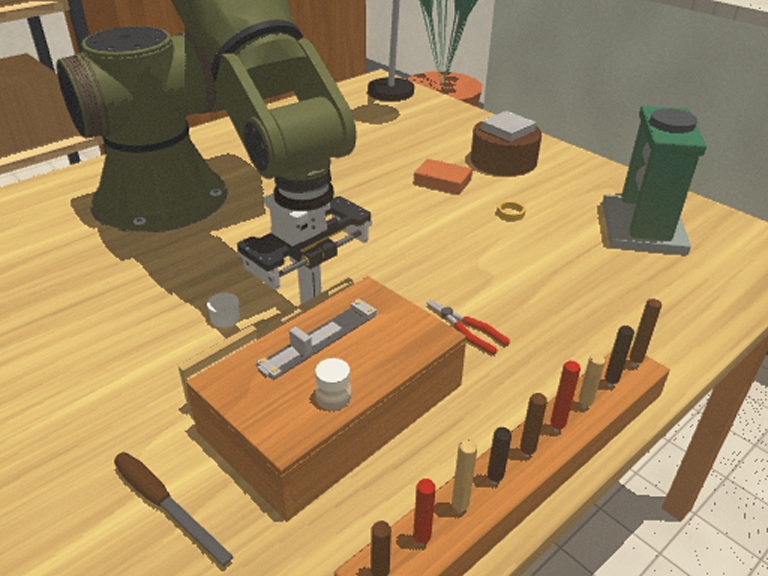

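The left drawer is moving in with the fingertip, with its front seen at about (320,285), and nothing else has moved.

>>> play_rows --deltas '[[[0,0,4,0,0,0,0],[0,0,4,0,0,0,0],[0,0,4,0,0,0,0],[0,0,4,0,0,0,0],[0,0,3,0,0,0,0],[0,0,2,0,0,0,0],[0,0,0,0,0,0,0]]]'

```text
time_s: 5.05
ee_pos: [0.5393, -0.0218, 0.0455]
eef_rot: [-0.216, 1.57, -0.167]
force: [-0.5, 0.5, 0.1]
grip_width: 0.0003
```

>>> play_rows --deltas '[[[0,0,1,0,0,0,0],[0,0,1,0,0,0,0],[0,0,0,0,0,0,0]]]'

```text
time_s: 5.35
ee_pos: [0.5408, -0.0217, 0.0455]
eef_rot: [-3.089, 1.57, -3.041]
force: [-3.4, -1.1, 1.8]
grip_width: 0.0002
```

>>> play_rows --deltas '[[[0,0,1,0,0,0,0],[0,0,0,0,0,0,0]]]'

```text
time_s: 5.55
ee_pos: [0.5408, -0.0217, 0.0455]
eef_rot: [3.122, 1.568, -3.113]
force: [-13.0, -0.5, 8.0]
grip_width: 0.0008
```

```bash
python3 - <<'E'
from h import *
snap('e',('top','scene'));go(W(-.104,.0725,.045))
c=load('pics/e_scene.pkl'); im=c['img'][170:350,110:320][...,::-1]
cv2.imwrite('pics/e2.png',cv2.resize(im,(693,594),interpolation=cv2.INTER_CUBIC))
E
```

```text
t 5.65 loc [-0.1068  0.0735  0.0455] F [-12.   -1.2   8.9] shift mm [ 0.5 -1.   2.8]
```

View pics/e2.png

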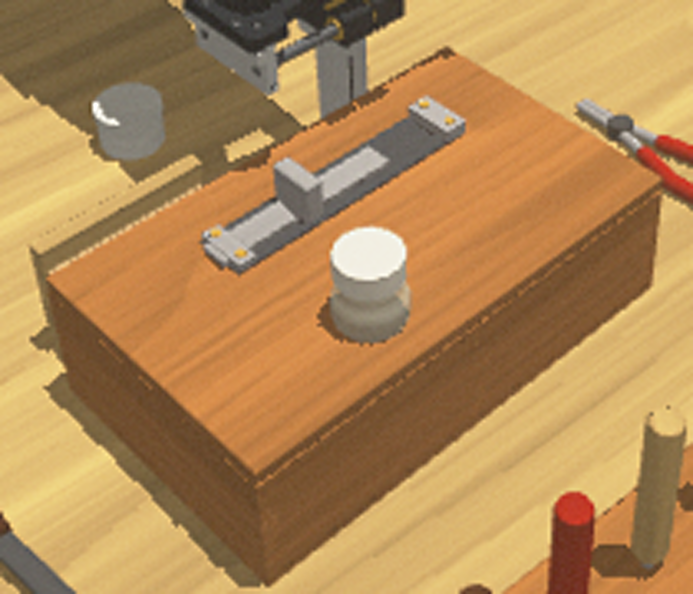

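The left drawer is home: force rose to 12 N at the stop and the front is hidden behind the carcass edge. The chest has not moved. I back off and go to the right drawer, passing between the tin and the fronts.

>>> play_rows --deltas '[[[0,0,-5,0,0,0,0],[0,0,-15,0,0,0,0],[0,0,-25,0,0,0,0],[0,0,-20,0,0,0,0],[0,-25,0,0,0,0,0],[0,-30,0,0,0,0,0],[0,-30,0,0,0,0,0],[0,-30,0,0,0,0,0],[0,-30,0,0,0,0,0],[0,0,0,0,0,0,0]]]'

```text
time_s: 6.65
ee_pos: [0.4842, -0.1724, 0.0457]
eef_rot: [-0.589, 1.569, -0.543]
force: [-0.6, -0.5, -0.2]
grip_width: 0.0001
```

```bash
python3 - <<'E'
from h import *
go(W(-.107,-.0725,.045));snap('f',('top','scene'))
E
```

```text
t 6.65 loc [-0.1705 -0.0743  0.0457] F [-0.6 -0.5 -0.2] shift mm [ 0.8  2.  63.5]
```

View pics/f_scene.png

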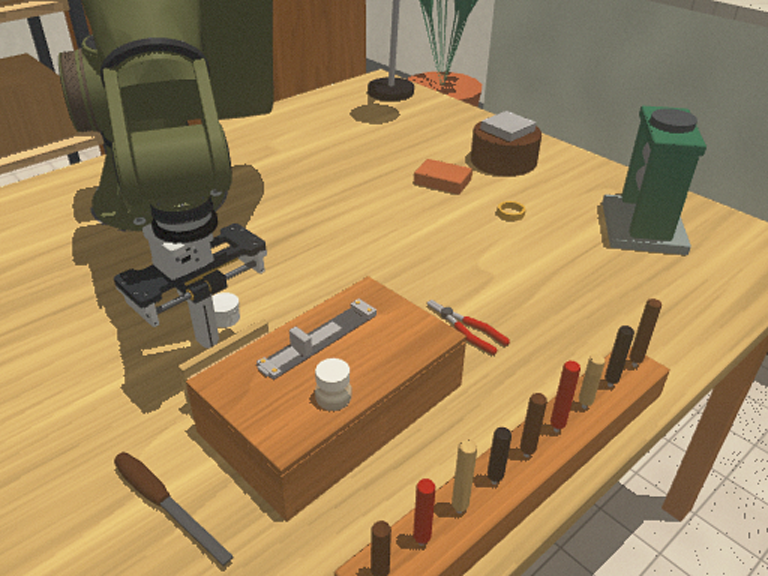

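The finger stands in front of the right drawer, the left drawer is home, and the tin hasn't moved.

>>> play_rows --deltas '[[[0,0,8,0,0,0,0],[0,0,8,0,0,0,0],[0,0,6,0,0,0,0],[0,0,5,0,0,0,0],[0,0,4,0,0,0,0],[0,0,4,0,0,0,0],[0,0,5,0,0,0,0],[0,0,5,0,0,0,0],[0,0,5,0,0,0,0],[0,0,4,0,0,0,0]]]'

```text
time_s: 7.75
ee_pos: [0.5382, -0.1669, 0.0454]
eef_rot: [2.543, 1.571, 2.591]
force: [-1.9, 1.3, 0.1]
grip_width: 0.0003
```

>>> play_rows --deltas '[[[0,0,3,0,0,0,0],[0,0,2,0,0,0,0],[0,0,1,0,0,0,0],[0,0,1,0,0,0,0],[0,0,0,0,0,0,0]]]'

```text
time_s: 8.25
ee_pos: [0.545, -0.1668, 0.0455]
eef_rot: [-0.59, 1.57, -0.542]
force: [-1.3, 0.2, -0.4]
grip_width: 0.0007
```

>>> play_rows --deltas '[[[0,0,1,0,0,0,0],[0,0,0,0,0,0,0]]]'

```text
time_s: 8.45
ee_pos: [0.546, -0.1667, 0.0455]
eef_rot: [-0.687, 1.57, -0.639]
force: [-1.3, 0.2, -1.1]
grip_width: 0.0003
```

>>> play_rows --deltas '[[[0,0,1,0,0,0,0],[0,0,0,0,0,0,0]]]'

```text
time_s: 8.65
ee_pos: [0.547, -0.1666, 0.0455]
eef_rot: [-0.576, 1.571, -0.528]
force: [-1.2, 0.5, -1.3]
grip_width: 0.0007
```

>>> play_rows --deltas '[[[0,0,1,0,0,0,0],[0,0,0,0,0,0,0]]]'

```text
time_s: 8.85
ee_pos: [0.548, -0.1666, 0.0455]
eef_rot: [-0.632, 1.571, -0.584]
force: [-0.7, -0.7, -0.3]
grip_width: 0.0004
```

>>> play_rows --deltas '[[[0,0,1,0,0,0,0],[0,0,0,0,0,0,0]]]'

```text
time_s: 9.05
ee_pos: [0.5487, -0.1665, 0.0455]
eef_rot: [-3.128, 1.57, -3.08]
force: [-4.5, -0.7, 1.8]
grip_width: 0.0008
```

>>> play_rows --deltas '[[[0,0,1,0,0,0,0],[0,0,0,0,0,0,0]]]'

```text
time_s: 9.25
ee_pos: [0.5487, -0.1665, 0.0454]
eef_rot: [2.991, 1.568, 3.039]
force: [-13.2, -0.1, 7.7]
grip_width: 0.0008
```

>>> play_rows --deltas '[[[0,0,-8,0,0,0,0],[0,0,-20,0,0,0,0],[-30,0,-10,0,0,0,0],[-40,0,0,0,0,0,0],[-40,0,0,0,0,0,0],[-40,0,0,0,0,0,0],[0,0,0,0,0,0,0]]]'

```text
time_s: 9.95
ee_pos: [0.5138, -0.1689, 0.201]
eef_rot: [-0.406, 1.561, -0.358]
force: [0.1, -0.2, -0.7]
grip_width: 0.0006
```

```bash
python3 - <<'E'
from h import *
snap('g',('top','scene','wrist'));go(W(-.035,-.044,.195))
c=load('pics/g_scene.pkl'); im=c['img'][170:350,110:320][...,::-1]
cv2.imwrite('pics/g2.png',cv2.resize(im,(693,594),interpolation=cv2.INTER_CUBIC))
c=load('pics/g_top.pkl'); im=c['img'][125:280,240:410][...,::-1]
cv2.imwrite('pics/g3.png',cv2.resize(im,(646,589),interpolation=cv2.INTER_CUBIC))
E
```

```text
t 10.1 loc [-0.1429 -0.0713  0.1946] F [-0.6  0.5  0.2] shift mm [ -0.4  27.3 108. ]
```

View pics/g2.png

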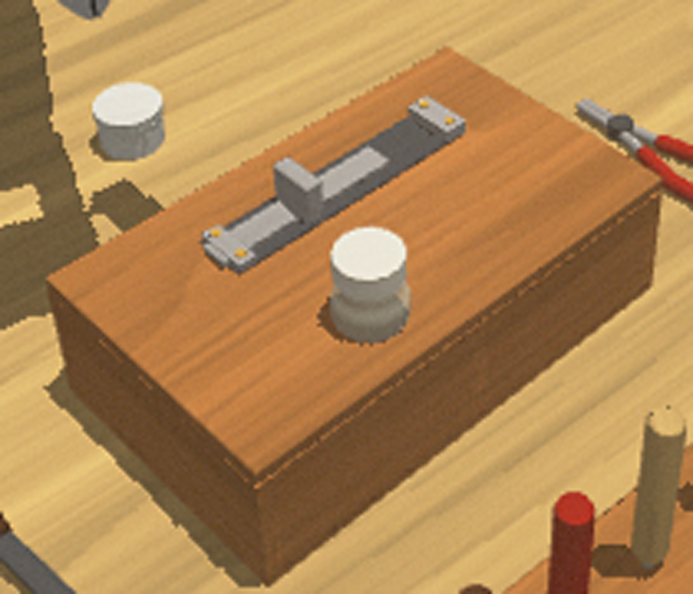

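View pics/g3.png

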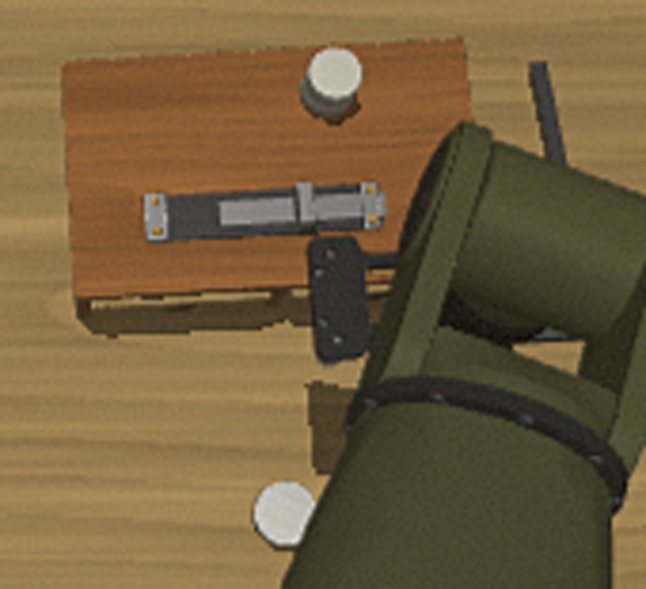

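View pics/g_wrist.png

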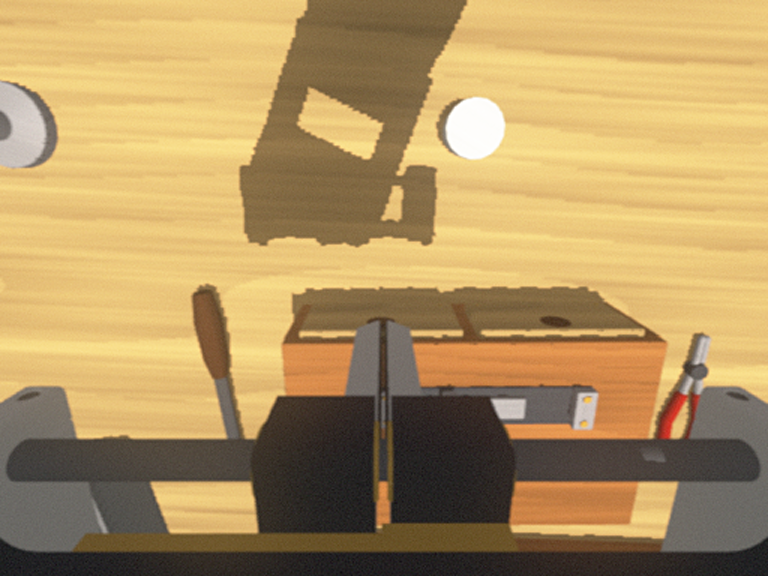

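Both fronts are flush, and the chest, tab and jar are where they were. I move above the gap to the right of the tab and check before the push.

>>> play_rows --deltas '[[[0,7,35,0,0,0,0],[0,7,36,0,0,0,0],[0,7,36,0,0,0,0],[30,0,0,0,0,0,0],[30,0,0,0,0,0,0],[20,0,0,0,0,0,0],[7,0,0,0,0,0,0],[0,0,0,0,0,0,0]]]'

```text
time_s: 10.9
ee_pos: [0.6171, -0.142, 0.1068]
eef_rot: [2.792, 1.568, 2.84]
force: [-0.7, 0.1, 0.1]
grip_width: 0.0002
```

```bash
python3 - <<'E'
from h import *
snap('i',('scene',));go(W(-.035,.024,.106))
c=load('pics/i_scene.pkl'); im=c['img'][170:350,110:320][...,::-1]
cv2.imwrite('pics/i2.png',cv2.resize(im,(693,594),interpolation=cv2.INTER_CUBIC))
E
```

```text
t 10.95 loc [-0.0358 -0.0505  0.1083] F [-1.3  0.2  0.5] shift mm [ 2.3 74.5  0.8]
```

View pics/i2.png

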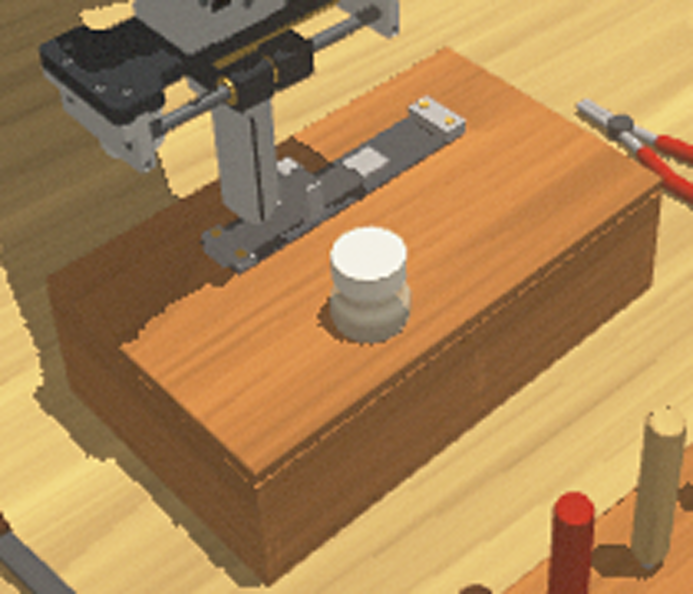

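The finger stands just right of the tab and above the bar, clear of the jar. Now I push left.

>>> play_rows --deltas '[[[2,3,0,0,0,0,0],[0,4,0,0,0,0,0],[0,4,0,0,0,0,0],[0,4,0,0,0,0,0],[0,4,0,0,0,0,0],[0,5,0,0,0,0,0],[0,5,0,0,0,0,0],[0,5,0,0,0,0,0],[0,5,0,0,0,0,0],[0,5,0,0,0,0,0]]]'

```text
time_s: 11.95
ee_pos: [0.6156, -0.0977, 0.1064]
eef_rot: [-2.691, 1.571, -2.642]
force: [0.0, -1.9, 0.8]
grip_width: 0.0002
```

>>> play_rows --deltas '[[[0,5,0,0,0,0,0],[0,5,0,0,0,0,0],[0,5,0,0,0,0,0],[0,4,0,0,0,0,0],[0,3,0,0,0,0,0],[0,2,0,0,0,0,0],[0,1,0,0,0,0,0],[0,0,0,0,0,0,0]]]'

```text
time_s: 12.75
ee_pos: [0.6146, -0.0748, 0.1065]
eef_rot: [-1.385, 1.568, -1.338]
force: [0.9, -12.3, -0.9]
grip_width: 0.0003
```

```bash
python3 - <<'E'
from h import *
snap('j',('scene',));go(W(-.035,.024,.106))
c=load('pics/j_scene.pkl'); im=c['img'][170:350,110:320][...,::-1]
cv2.imwrite('pics/j2.png',cv2.resize(im,(693,594),interpolation=cv2.INTER_CUBIC))
E
```

```text
t 12.8 loc [-0.0356  0.0169  0.1065] F [  1.3 -11.7  -1.2] shift mm [0.5 7.1 0.6]
```

View pics/j2.png

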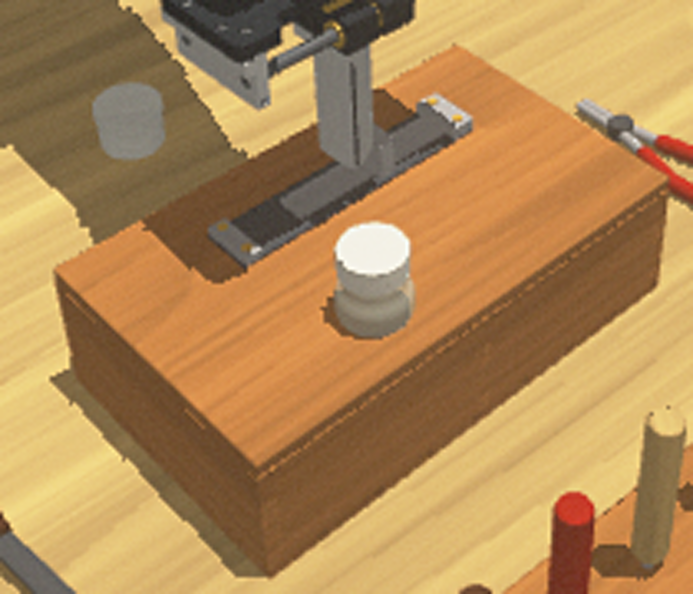

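Force reached 12 N and the chest has slid a few mm to the left, so the slide is at or near its end. I back off and measure its travel.

>>> play_rows --deltas '[[[0,-6,0,0,0,0,0],[0,-10,0,0,0,0,0],[-30,0,0,0,0,0,0],[-40,0,0,0,0,0,0],[0,-30,-40,0,0,0,0],[0,-30,-40,0,0,0,0],[0,-30,-40,0,0,0,0],[0,0,0,0,0,0,0]]]'

```text
time_s: 13.6
ee_pos: [0.4966, -0.1878, 0.1768]
eef_rot: [-2.638, 1.57, -2.594]
force: [-0.5, 0.2, 0.2]
grip_width: 0.0006
```

```bash
python3 - <<'E'
from h import *
snap('k',('scene','top'));go(W(-.035,.024,.106))
c=load('pics/k_scene.pkl'); im=c['img'][170:350,110:320][...,::-1]
cv2.imwrite('pics/k2.png',cv2.resize(im,(693,594),interpolation=cv2.INTER_CUBIC))
c=load('pics/k_top.pkl'); im=c['img'][125:280,240:410][...,::-1]
cv2.imwrite('pics/k3.png',cv2.resize(im,(646,589),interpolation=cv2.INTER_CUBIC))
E
```

```text
t 13.7 loc [-0.1559 -0.0882  0.1769] F [-0.1 -0.9  0.3] shift mm [ 71.  112.4 120.7]
```

View pics/k2.png

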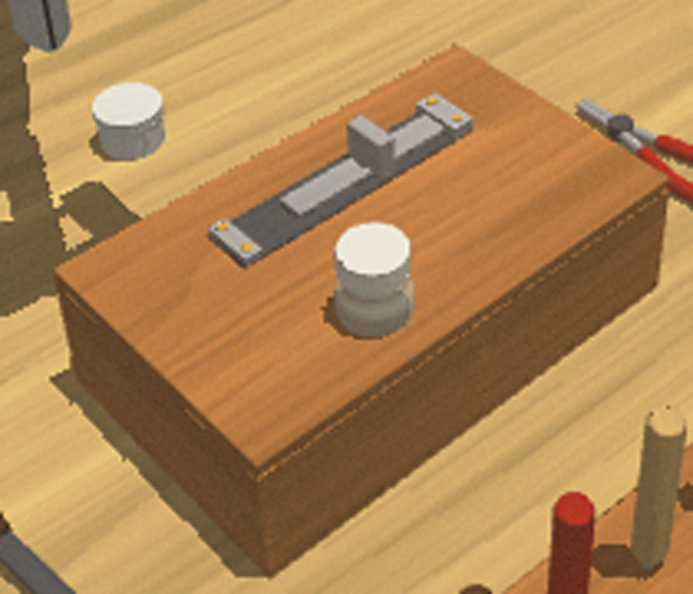

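View pics/k3.png

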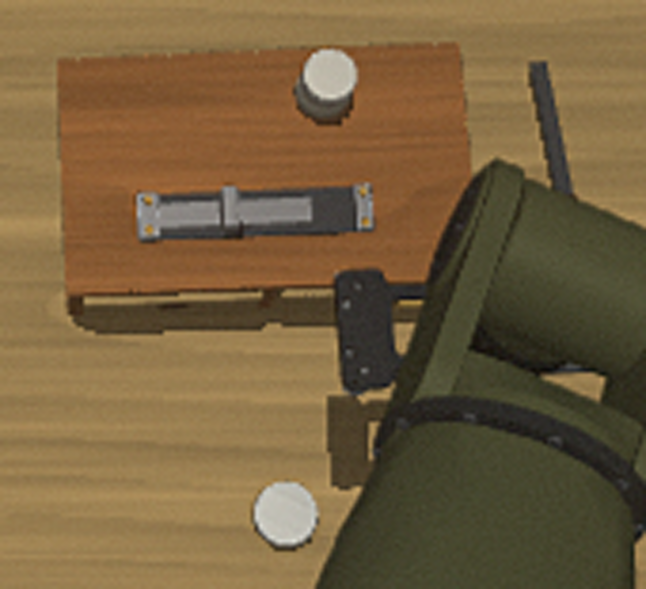

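```bash
python3 - <<'E'
from h import *
for tag in 'ak':
    c=load(f'pics/{tag}_top.pkl'); s=load(f'pics/{tag}_scene.pkl')
    T=lambda x,y,z:onz(c,240+(x+.5)/3.8-.5,125+(y+.5)/3.8-.5,z)
    S=lambda x,y,z:onz(s,110+(x+.5)/3.3-.5,170+(y+.5)/3.3-.5,z)
    if tag=='a':
        K=[T(62,62,.09),T(464,38,.09),T(76,297,.09)];SK=[S(660,187,.09),S(255,476,.09),S(50,275,.09),S(447,47,.09)]
        pts=dict(tab=T(305.5,183,.118),keepL=T(144,195,.1),keepR=T(168,195,.1),guideL=T(362,184,.097),guideR=T(384,184,.097),barR=T(386,200,.096),barL=T(219,200,.096),tabS=S(288,158,.118),tabSb=S(315,180,.118),barLs=S(377,150,.096))
    else:
        K=[T(57,61,.09),T(459,43,.09),T(66,294,.09)];SK=[S(665,183,.09),S(257,468,.09),S(55,271,.09),S(456,44,.09)]
        pts=dict(tab=T(230,187,.118),keepL=T(136,195,.1),keepR=T(159,195,.1),guideL=T(354,184,.097),guideR=T(373,184,.097),barR=T(312,200,.096),tabS=S(362,117,.118),tabSb=S(386,138,.118),barRs=S(283,200,.096))
    y=K[0]-K[1]; yaw=np.arctan2(-y[0],y[1]); ctr=(K[1]+K[2])/2
    sy=SK[0]-SK[1]; sc=(SK[0]+SK[2])/2; sc=np.mean(SK,0)
    print(tag,'top',ctr.round(4),yaw.round(4),'scene',sc.round(4),np.arctan2(-sy[0],sy[1]).round(4))
    for n,P in pts.items():
        C0,yw=(sc,np.arctan2(-sy[0],sy[1])) if 'S' in n or n.endswith('s') else (ctr,yaw)
        d=P[:2]-C0[:2]; cc,ss=np.cos(yw),np.sin(yw); print(n,np.round([cc*d[0]+ss*d[1],-ss*d[0]+cc*d[1]],4))
E
```

```text
a top [ 0.6503 -0.0899  0.09  ] 0.0524 scene [ 0.6528 -0.0922  0.09  ] 0.0441
tab [-0.0214 -0.0182]
keepL [-0.0188  0.0961]
keepR [-0.0199  0.0787]
guideL [-0.0195 -0.0622]
guideR [-0.0205 -0.0781]
barR [-0.0322 -0.0786]
barL [-0.0249  0.0419]
tabS [-0.0497 -0.0129]
tabSb [-0.025  -0.0138]
barLs [-0.0405  0.0442]
k top [ 0.6495 -0.0843  0.09  ] 0.0368 scene [ 0.652  -0.0876  0.09  ] 0.0347
tab [-0.0211  0.0296]
keepL [-0.0195  0.0959]
keepR [-0.0202  0.0793]
guideL [-0.0177 -0.0623]
guideR [-0.0183 -0.076 ]
barR [-0.028  -0.0313]
tabS [-0.0483  0.0357]
tabSb [-0.0247  0.0333]
barRs [-0.0436 -0.0275]
```

The tab now sits at about +30 mm from the chest's middle (it started near -18 mm). It stopped firmly enough that the chest began to slide instead. That fits the slide being on its end stop, with a start about 12 mm along. I clear the arm and check the fronts.

>>> play_rows --deltas '[[[-30,-40,0,0,0,0,0],[0,-45,0,0,0,0,0],[0,-45,0,0,0,0,0],[0,-45,0,0,0,0,0],[0,-45,0,0,0,0,0],[0,0,0,0,0,0,0],[0,0,0,0,0,0,0]]]'

```text
time_s: 14.4
ee_pos: [0.511, -0.4044, 0.2054]
eef_rot: [2.081, 1.569, 2.13]
force: [0.0, 0.4, -0.3]
grip_width: 0.0004
```

```bash
python3 - <<'E'
from h import *
snap('m',('scene','top'));go(W(-.035,.024,.106))
c=load('pics/m_top.pkl'); im=c['img'][125:280,240:410][...,::-1]
cv2.imwrite('pics/m3.png',cv2.resize(im,(646,589),interpolation=cv2.INTER_CUBIC))
E
```

```text
t 14.5 loc [-0.1547 -0.3062  0.2063] F [0.9 0.4 0. ] shift mm [100.4 329.9 120.3]
```

View pics/m3.png

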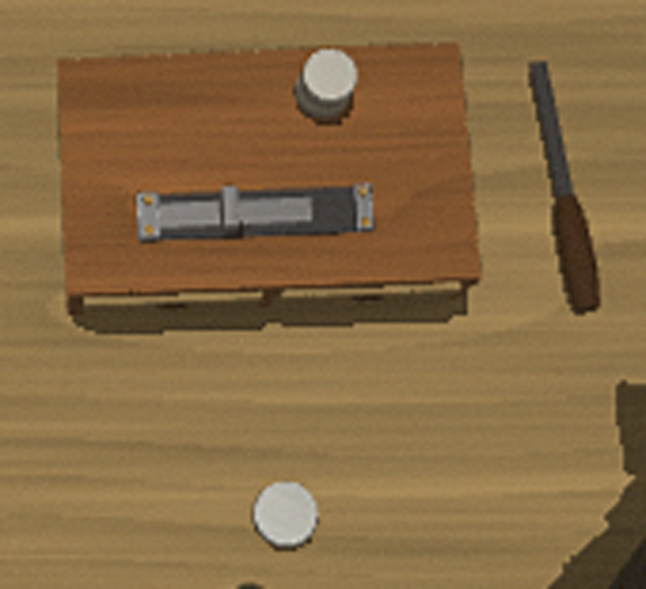

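View pics/m_scene.png

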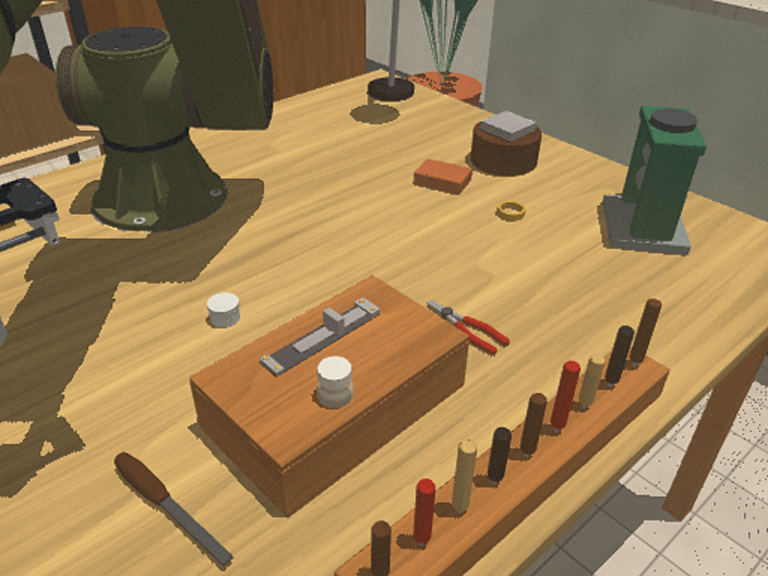

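Both fronts are flush and even, at row ~293 in the zoom. The tab is against its stop side, with the bar under the keeper. The jar, tin, file and pliers are in place. Handing in.

```bash
python3 -c "
from station import hand_in
print(hand_in())"
```

```text
the job is handed in; nothing more can be done
None
```

I pushed both drawers home with the closed fingertips, then pushed the slide's tab left until it stopped, cleared the arm and handed in at about 14.5 s; no verdict came back.

- **Drawers:** the left drawer stopped with about 12 N on the finger and the right with about 13 N. In the last top view both fronts are flush and level.
- **Slide:** it held still under about 12 N, well above its 1 to 2 N friction, and the bar's end is under the keeper.
- **Travel check that disagreed:** the pictures show only about 48 mm of travel, not 60 mm. The tab ended about 30 mm left of the chest's middle, from about 18 mm right of it. I took this to mean the slide started about 12 mm along and is now on its end stop. I did not push a second time to confirm it.
- **Everything else:** the end push slid the chest about 5 mm and turned it about 0.01 rad, within the 30 mm limit. The jar stands upright and moved only with the chest. The tin, pliers and file look unmoved.

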